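# Swing the clamp over the meter and point out the relief valve

## Task

Get this meter body ready for its pressure test: push the blue swing arm gently round with the outside of the fingers, not gripping it, until it meets its stop with the clamp head over the bronze meter body. Then, for the point-and-call check before the pressure goes on, point straight down at the brass relief valve with the fingertips two to three centimetres above its top, keep still there for a good two seconds without touching it, and finish still pointing at it. Leave the meter body and the parts lying on the bench where they are, and do not touch the fittings on the header pipe.

Things in the scene. Friction and masses are not known exactly. Their poses are not given: they have to be found in the camera images.
- stand: Clamping stand fixed to the bench: a dark steel bedplate 150 x 335 x 12 mm carrying a steel column 42 mm across and 252 mm tall, and a round steel meter seat. Origin: on the column axis at bench height, z up. The seat's axis lies 220 mm from the column axis along the stand's -y. The swing arm turns about the column axis.
- swing_arm (a joint): Angle (rad) of the chipped blue swing arm about the column, growing anticlockwise seen from above: 0 parked, 1.4 hard on its stop with the clamp head centred over the seat. From the column the arm points along 3.312 rad + this value, anticlockwise from the stand's +x (so along its -y at the stop). It has a little friction (about 2 to 4 N at 160 mm from the axis) and stays where it is left.
- clamp_head (a point): Centre of the underside of the clamp head at the arm's free end, 220 mm from the column axis, 140 mm above the bench, 15 mm above the meter's rim; x points outward along the arm, z up. Head 80 mm across; its screw head, the top, is at 258 mm. The arm's beam is a bar 40 mm wide from 185 to 225 mm above the bench, its flat sides free from 40 to 190 mm from the column axis.
- meter_body: New bronze water meter body, 100 mm across its open round top, 95 mm tall, with two threaded pipe ends 32 mm across, 170 mm end to end along its x. It stands loose on the stand's seat. Origin: centre of its underside, 30 mm above the bench.
- header: Test header fixed to the bench: a level steel pipe 48 mm across and 240 mm long along its x, with three upright sockets 80 mm apart (at its x = -80, 0, +80 mm), in any order holding the relief valve, the vent cock and the gauge. Origin: below the middle of the pipe at bench height. Socket tops are 90 mm above the bench.
- relief_valve: Brass pressure relief valve screwed upright into one of the sockets: hexagon foot, round body with one stubby sideways outlet ending in a hexagon (it reaches 38 mm from the axis along the valve's y), tall slotted spring bonnet 27 mm across, adjusting screw with lock nut on top. 100 mm tall, hexagons up to 40 mm across. Origin: on its axis at its foot, 90 mm above the bench; z up.
- valve_top (a point): Top centre of the relief valve's adjusting screw, the highest point on the valve's axis, 190 mm above the bench.
- vent_cock: Brass vent cock in another socket: 72 mm tall, slender, with a level T-bar 63 mm long on top and a small side nozzle. Origin: on its axis at its foot, 90 mm above the bench.
- gauge: Pressure gauge in another socket: upright round steel case 66 mm across with a white dial on a brass stem, 101 mm tall. Origin: on its stem's axis at its foot, 90 mm above the bench; the dial looks along its -x.
- register_lid: Black nylon register lid lying loose on the bench, a shallow round cap 94 mm across and 22 mm tall with a hinge tab. Origin: centre of its underside.
- flange_a: Lower of a pair of round steel flange plates stacked loose on the bench, 105 mm across, 14 mm thick, four bolt holes. Origin: centre of its underside.
- flange_b: Upper of the two steel flange plates, the same size, lying on the lower one. Origin: centre of its underside, 14 mm above the bench.
There are look-alikes about, which are no part of the job. Leave any green look-alike of the meter_body alone.

How it is judged:
By the outcome, as a careful person would: the job done as asked, in the order asked, and still so for the second after the job is handed in, with the robot touching nothing.
It also fails if it takes over 51 s, if anything falls off the work surface, if the arm or the gripper's body presses on something with over 40 N, if the wrist force passes 120 N, or if a joint passes its speed limit or range.

## Robot

A 7-joint arm with a two-finger parallel gripper is mounted at the origin on the work surface. World frame = base frame: x ahead of the robot, y to its left, z up, the work surface at z = 0. Lengths are in m, angles in rad, forces in N, time in s.
With the tool pointing down it reaches from about 0.4 to 0.9 m from the base axis. Payload 5.6 kg.
Tool frame: the origin (TCP) lies between the finger pads, 19 mm behind the fingertips; this is the grasp point; z points along the fingers, y is the line along which they close (so a half turn about z gives the same grasp; the last joint's range is limited). The gripper opens to 92 mm and grips with 3 to 60 N. Pads are 20 mm wide; open, the fingers measure 128 mm over their backs; the gripper's body (75 mm by 189 mm) begins 69 mm behind the grasp point.
Start: joints at [1.165, 0.468, -0.012, 1.603, 0.006, 1.071, -0.056], TCP at [0.231, -0.608, 0.233] pointing down, gripper open.
Joint ranges: [-2.53, 2.53], [-0.31, 2.02], [-1.57, 1.55], [0.28, 2.44], [-1.29, 4.43], [0.15, 1.84], [-2.92, 2.92]. Speed limits (rad/s): [2.57, 2.57, 3.14, 3.14, 3.14, 3.14, 3.14].

## Interface

Orientations are given as a rotation vector (axis times angle).
In Python, from bench import * gives the robot as it stands.
- The arm moves only by the tool apply_moves, never from a script. Its arguments are lists of equal length, an entry for each row: "slide": the shift along the tool's x, y, z in cm, a list of three; "delta_rot": the turn, a rotation vector about the tool's x, y, z in degrees, a list of three. A call has 1 to 8 rows; each row shifts and turns the commanded pose from where the row before left it, along the tool's axes as they then stand; what a row does not reach is not made up. A row lasts 1/8 s, in which the tool goes at most 62.5 mm and 10.7 degrees, less where a joint would pass 70% of its speed; a pose out of reach is approached as far as the arm can. A call with a gripper value outside its range is refused whole. "jaw" is the finger opening in cm, from 0 to 9.19, set as the call begins (left out, the last holds). The fingers move at their own pace and stop on an object; the grip force is fixed at half the most. Time passes only in rows, so rows that do not move let the fingers close. It gives the time, the measured TCP pose, the force, the opening and the grip force at its end, in the units of the state.
- state(): the state, without advancing time (a new reading comes with each control period).
- camera(name): name is "scene" or "top"; returns a dict with "color" (420x560x3 uint8, red, green, blue), "mtx" (3x3 intrinsics, pixels), "position" and "orientation" of the camera in the world. Camera axes: x right, y up, looking along -z (the intrinsics and any distortion apply to the point x, -y, -z); pixel columns grow to the right and rows downward; lengths in m; the calibration is good to about 2 mm. A picture is of the moment at which its call begins. There is no depth.
- job_done(): hands the job in; it is judged then, once.
Trained networks look in a picture, given as the dict that the camera call returned (one of the last four; its "shot" number tells which), for a name from the list of things; names that differ only in an ending like _2 or _b are one class to them, and where a whole thing is asked for, a point or a joint stands for the part that bears it (a point fixed in the world has none). Each returns a list of dicts, best first, with "confidence" (0 to 1); they miss things now and then, are a little off and sometimes report something else, mostly with a low value. They report only what shows in the picture. A call takes as long as a camera call. They do not tell look-alikes from the thing itself.
- outline_of(thing, picture): "mask" (420x560 bool, what is visible of it) and "rect" ([left, top, width, height] in pixels, round what is visible of it).
The state is a dict: "clock": time; "qpos": joint angles; "dq": joint speeds; "joint_efforts": joint torques, N m; "tcp_pos": TCP position; "orientation": TCP orientation; "contact_force": force on the tool from outside, world axes, zero at the start; "torque": the same for the moment, N m; "width": finger opening in m; "grasp_force": force on a finger pad.
Only numpy, scipy, OpenCV 4.12 (cv2) and the standard library are available. Lean on these libraries where they do the work, as an engineer would, in place of code of your own. Each camera call takes 0.05 s, during which the arm holds its last target. There are 200 camera calls.

## Working session

There is one attempt and no reset: what is moved stays moved. The work goes in short steps, Python scripts to look and compute and a tool call to move; the robot and the scene stay as the last step left them, time stands still between calls to the robot, and variables do not carry over. Pictures are saved under pics/ and viewed, at most 10 in all, crops included, and the job is handed in when it is done.

Besides the shell and the picture viewer there is one more tool, called as name(argument=value, ...), one argument or row to a line, values as JSON. apply_moves: Moves the arm, as the interface text tells. Its arguments: {"type":"object","properties":{"slide":{"type":"array"},"delta_rot":{"type":"array"},"jaw":{"type":"number"}},"required":["slide","delta_rot"]}

```bash
mkdir -p pics; cat > h.py <<'E'
from bench import *
import numpy as np, cv2
from scipy.spatial.transform import Rotation as R
def rot(o):
    o=np.array(o); return o if o.shape==(3,3) else (R.from_rotvec(o).as_matrix() if o.size==3 else R.from_quat(o).as_matrix())
def ray(c,u,v):
    K=np.array(c["mtx"]); d=np.linalg.inv(K)@[u,v,1]; d=rot(c["orientation"])@(d*[1,-1,-1]); return np.array(c["position"]),d
def at_z(c,u,v,z):
    p,d=ray(c,u,v); return p+d*(z-p[2])/d[2]
def proj(c,P):
    q=rot(c["orientation"]).T@(np.array(P)-c["position"])*[1,-1,-1]; q=np.array(c["mtx"])@q; return q[:2]/q[2]
def save(n,im): cv2.imwrite("pics/"+n,cv2.cvtColor(im,cv2.COLOR_RGB2BGR))
E
python3 - <<'E'
from h import *
for n in("scene","top"):
    c=camera(n); save(n+"0.png",c["color"]); print(n,{k:c[k] for k in c if k!="color"})
    for t in("stand","swing_arm","meter_body","relief_valve","vent_cock","gauge","header","register_lid","flange_a"):
        for o in outline_of(t,c)[:3]:
            ys,xs=np.nonzero(o["mask"]); print(t,round(o["confidence"],2),np.round(o["rect"]),xs.mean().round(),ys.mean().round())
print(state())
E
```

```text
scene {'mtx': array([[539.89916553,   0.        , 277.52446154],
       [  0.        , 539.89916553, 216.76929372],
       [  0.        ,   0.        ,   1.        ]]), 'position': array([ 1.22855404, -0.88083085,  1.01742619]), 'orientation': array([0.88575528, 0.2677657 , 0.53330759]), 'shot': 1}
stand 0.92 [235. 141. 118. 148.] 296.0 208.0
swing_arm 0.62 [237. 144.  98.  41.] 281.0 166.0
meter_body 0.94 [244. 223.  54.  42.] 270.0 243.0
meter_body 0.81 [295. 287.  45.  65.] 317.0 315.0
meter_body 0.81 [350. 166.  31.  49.] 367.0 187.0
relief_valve 0.95 [134. 264.  21.  35.] 146.0 281.0
vent_cock 0.95 [157. 281.  26.  31.] 174.0 296.0
gauge 0.74 [188. 280.  25.  41.] 201.0 300.0
header 0.87 [130. 294.  98.  57.] 179.0 322.0
header 0.49 [176. 249.  38.  11.] 194.0 257.0
header 0.26 [138. 265.  18.  37.] 146.0 281.0
register_lid 0.58 [225. 201.  29.  23.] 241.0 214.0
flange_a 0.68 [175. 231.  41.  25.] 192.0 244.0
flange_a 0.5 [177. 250.  37.  12.] 195.0 257.0
top {'mtx': array([[472.60242981,   0.        , 286.4465275 ],
       [  0.        , 472.60242981, 210.40410586],
       [  0
[... 680 characters left out ...]
ay([ 1.16499973,  0.46750479, -0.01161269,  1.60266913,  0.00598654,
        1.07140324, -0.05629993]), 'dq': array([-1.64101026e-03,  6.55739389e-04, -4.56618546e-04,  2.61661545e-04,
       -1.38324430e-03,  2.32028488e-03,  3.28420364e-05]), 'joint_efforts': array([ 2.81575167e-04, -5.20418894e+01, -1.26667303e-02, -2.44056129e+01,
       -5.66417968e-02,  1.14116163e-02,  6.60864600e-06]), 'tcp_pos': array([ 0.23065745, -0.60772073,  0.23330206]), 'orientation': array([ 3.09001246e+00,  5.66646786e-01, -1.54881568e-05]), 'contact_force': array([-0.05671366,  0.26092814, -0.04812413]), 'torque': array([0.01495788, 0.02873713, 0.01877068]), 'grasp_force': 0.0, 'width': 0.09202168414778628}
```

View pics/scene0.png

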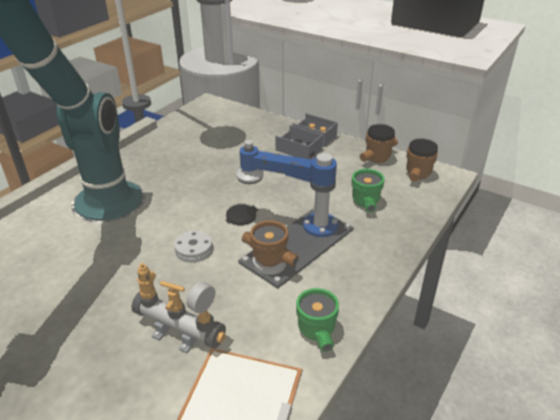

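View pics/top0.png

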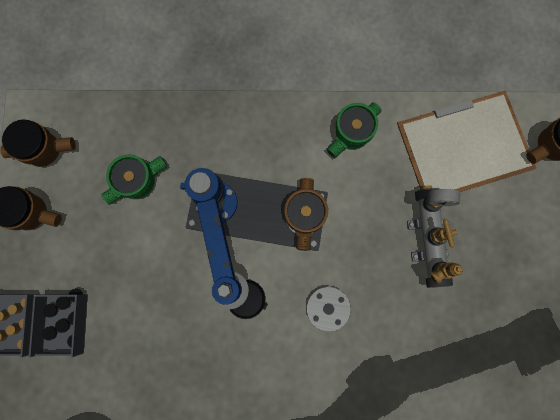

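Scene: the blue arm is parked at scene (290,163) / top (212,240), from the column at top (200,184) to its head at (225,291). The bronze meter is on the seat at top (306,211), and the header at top (430,237). The loose lid (248,300) and flanges (328,309) lie to the robot's side.

Header candidates, by top pixel:
- (445,272): tall slotted body, so the relief valve.
- (444,234): T-bar, so the vent cock.
- (440,197): round case, so the gauge.

The green meters at (130,177) and (355,127) are look-alikes. I'll check the valve in a close crop.

```bash
python3 - <<'E'
from h import *
s=camera("scene");t=camera("top")
col=at_z(t,200,184,.252); tip=at_z(t,225,291,.258); m=at_z(t,306,211,.125)
print("col",col,"tip",tip,"meter",m,np.linalg.norm((tip-col)[:2]),np.linalg.norm((m-col)[:2]))
a=lambda v:np.arctan2(v[1],v[0]); print("ang",a(tip-col),a(m-col), a(m-col)-a(tip-col))
for n,(u,v),z in(("gauge",(440,197),.15),("vent",(447,232),.162),("lid",(248,300),.022),("flange",(328,309),.028),("hdrends",(432,190),.024),("h2",(430,286),.024)): print(n,at_z(t,u,v,z))
print("scene col",proj(s,col),"tip",proj(s,tip))
# valve axis: top in scene ~ (143,266)
for uv in((143,266),(144,266)): print("valve from scene",at_z(s,*uv,.19))
print("valve from top",at_z(t,455,269,.19), proj(t,at_z(s,143,266,.19)))
a=cv2.resize(s["color"][245:355,115:240],(500,440),interpolation=cv2.INTER_CUBIC)
b=cv2.resize(t["color"][180:295,400:475],(287,440),interpolation=cv2.INTER_CUBIC)
save("crop.png",np.hstack([a,b]))
E
```

```text
col [0.64195116 0.23485859 0.252     ] tip [0.43126492 0.17953947 0.258     ] meter [0.60772709 0.0170363  0.125     ] 0.21782767128082026 0.2204945343878351
ang -2.8848221981454754 -1.7266414676815682 1.1581807304639071
gauge [ 0.6361277  -0.27906519  0.15      ]
vent [ 0.5568387  -0.28647511  0.162     ]
lid [0.40683624 0.1525074  0.022     ]
flange [ 0.38624338 -0.03910208  0.028     ]
hdrends [ 0.67739126 -0.30242089  0.024     ]
h2 [ 0.44092068 -0.28673439  0.024     ]
scene col [322.08218367 157.07788038] tip [246.73334511 142.75393466]
valve from scene [ 0.48473634 -0.29957015  0.19      ]
valve from scene [ 0.4866304  -0.29835283  0.19      ]
valve from top [ 0.47636819 -0.28947181  0.19      ] [459.6208261  264.96650609]
```

View pics/crop.png

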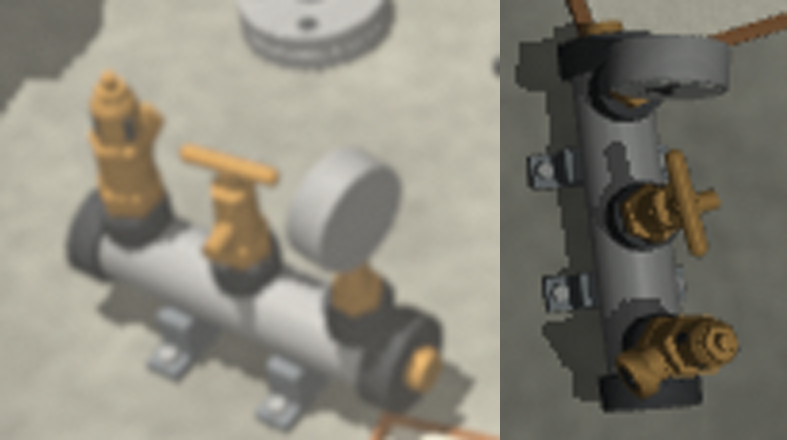

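The crop confirms it: the valve with the slotted bonnet and hexagonal outlet is at scene (142.5,264) and top (458,268), next to the T-bar cock. I'll raise the tool, close the fingers and go round to the far side of the blue arm.

apply_moves(
  slide=[
    [0,0,-5.5],
    [0,0,-5.5],
    [3.6,-3.2,0],
    [3.6,-3.2,0],
    [3.6,-3.2,0],
    [3.6,-3.2,0],
    [3.6,-3.2,0],
    [3.6,-3.2,0],
  ],
  delta_rot=[
    [0,0,0],
    [0,0,0],
    [0,0,0],
    [0,0,0],
    [0,0,0],
    [0,0,0],
    [0,0,0],
    [0,0,0],
  ],
  jaw=0,
)

```text
clock: 2.1
tcp_pos: [0.365, -0.3501, 0.3436]
orientation: [3.089, 0.566, 0.0]
contact_force: [0.4, -0.3, -0.1]
width: 0.0142
grasp_force: 0.0
```

apply_moves(
  slide=[
    [3.6,-3.2,0],
    [3.6,-3.2,0],
    [3.6,-3.2,0],
    [3.6,-3.2,0],
    [3.6,-3.2,0],
    [3.6,-3.2,0],
  ],
  delta_rot=[
    [0,0,0],
    [0,0,0],
    [0,0,0],
    [0,0,0],
    [0,0,0],
    [0,0,0],
  ],
)

```text
clock: 2.85
tcp_pos: [0.4988, -0.0941, 0.3436]
orientation: [3.09, 0.566, 0.001]
contact_force: [1.6, 0.7, -0.2]
width: 0.0007
grasp_force: 0.0
```

apply_moves(
  slide=[
    [1.4,-4.4,0],
    [1.4,-4.4,0],
    [1.4,-4.4,0],
    [1.4,-4.4,0],
    [1.4,-4.4,0],
    [1.4,-4.4,0],
    [1.4,-4.4,0],
    [1.4,-4.4,0],
  ],
  delta_rot=[
    [0,0,0],
    [0,0,0],
    [0,0,0],
    [0,0,0],
    [0,0,0],
    [0,0,0],
    [0,0,0],
    [0,0,0],
  ],
)

```text
clock: 3.85
tcp_pos: [0.478, 0.2747, 0.3435]
orientation: [3.09, 0.566, 0.001]
contact_force: [0.8, -0.1, 0.9]
width: 0.0003
grasp_force: 0.0
```

```bash
cat >> h.py <<'E'
def togo(P,yaw=None):
    s=state(); M=rot(s["orientation"]); y=np.arctan2(M[1,0],M[0,0]); d=M.T@(np.array(P)-s["tcp_pos"])*100
    print("clk",s["clock"].round(2),"tcp",s["tcp_pos"].round(4),"yaw",round(y,3),"zax",M[:,2].round(3),"w",round(s["width"],4),"F",s["contact_force"].round(1),"q",s["qpos"].round(2),"slide cm",d.round(2),"turn z deg",None if yaw is None else round(-np.degrees(yaw-y),1))
E
python3 - <<'E'
from h import *
t=camera("top"); save("t1.png",t["color"])
th=-2.885; d=np.array([np.cos(th),np.sin(th)]); n=np.array([-d[1],d[0]])
p=np.array([.642,.235])+.15*d-.085*n; print(p)
togo([*p,.215],th+np.pi)
E
```

```text
[0.47533912 0.27914919]Traceback (most recent call last):
  File "<stdin>", line 5, in <module>
  File "h.py", line 15, in togo
    print("clk",s["clock"].round(2),"tcp",s["tcp_pos"].round(4),"yaw",round(y,3),"zax",M[:,2].round(3),"w",round(s["width"],4),"F",s["contact_force"].round(1),"q",s["qpos"].round(2),"slide cm",d.round(2),"turn z deg",None if yaw is None else round(-np.degrees(yaw-y),1))
                ^^^^^^^^^^^^^^^^
AttributeError: 'float' object has no attribute 'round'
```

View pics/t1.png

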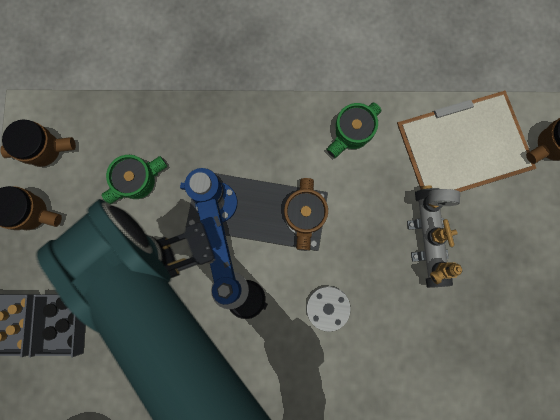

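The gripper stands beside the arm's clockwise flat at top (195,240), clear of it. I'll descend next to the beam and align with it.

apply_moves(
  slide=[
    [0,0,-0.0],
    [0,0,4.3],
    [0,0,4.3],
    [0,0,4.3],
    [0,0,0],
  ],
  delta_rot=[
    [0,0,6],
    [0,0,0],
    [0,0,0],
    [0,0,0],
    [0,0,0],
  ],
)

```text
clock: 4.53
tcp_pos: [0.4765, 0.272, 0.2117]
orientation: [3.113, 0.404, -0.009]
contact_force: [-0.4, 0.1, 1.1]
width: 0.0003
grasp_force: 0.0
```

```bash
sed -i 's/s\["clock"\].round(2)/round(s["clock"],2)/' h.py; python3 - <<'E'
from h import *
th=-2.885; d=np.array([np.cos(th),np.sin(th)]); n=np.array([-d[1],d[0]])
p=np.array([.642,.235])+.15*d-.038*n; print(p)
togo([*p,.215],th+np.pi)
# arc chord geometry
E
```

```text
[0.48726707 0.23368796]
clk 4.53 tcp [0.4765 0.272  0.2117] yaw 0.258 zax [-0.006 -0.003 -1.   ] w 0.0003 F [-0.4  0.1  1.1] q [-0.09  0.4  -0.61  1.84  0.27  0.99 -2.13] slide cm [ 0.06  3.98 -0.32] turn z deg 0.1
```

apply_moves(
  slide=[
    [0,1,0],
    [0,1,0],
    [0,0.8,0],
    [0,0.6,0],
    [0,0.6,0],
    [-0.1,0.5,0],
    [-0.2,0.8,0],
    [-0.2,1,0],
  ],
  delta_rot=[
    [0,0,0],
    [0,0,0],
    [0,0,0],
    [0,0,0],
    [0,0,0],
    [0,0,-2],
    [0,0,-3],
    [0,0,-4],
  ],
)

```text
clock: 5.52
tcp_pos: [0.49, 0.2131, 0.2146]
orientation: [-3.07, -0.653, -0.001]
contact_force: [0.1, 3.9, 0.3]
width: 0.0004
grasp_force: 1.9
```

```bash
cat >> h.py <<'E'
def colframe():
    s=state(); M=rot(s["orientation"]); print("column in tool cm",(M.T@(np.array([.642,.235,.2])-s["tcp_pos"])*100).round(2)); 
    y=np.arctan2(M[1,0],M[0,0]); print("deg left to go",round(np.degrees(-1.727-(y-np.pi)),1)); togo(s["tcp_pos"])
E
python3 - <<'E'
from h import *
colframe()
t=camera("top"); save("t2.png",t["color"][120:340,130:400].repeat(2,0).repeat(2,1))
E
```

```text
column in tool cm [14.78  4.19  1.46]
deg left to go 57.0
clk 5.53 tcp [0.49   0.2131 0.2146] yaw 0.419 zax [-0.     0.003 -1.   ] w 0.0004 F [0.1 3.9 0.3] q [ 0.05  0.37 -0.64  1.87  0.26  0.98 -1.85] slide cm [0. 0. 0.] turn z deg None
```

View pics/t2.png

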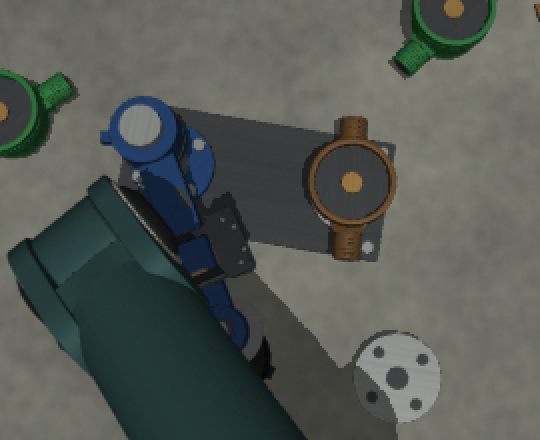

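The fingers' outside is on the beam at about (200,225) in the crop, pushing with about 4 N, and the arm is moving. I'll follow the arc.

apply_moves(
  slide=[
    [-0.25,1.05,0],
    [-0.25,1.05,0],
    [-0.25,1.05,0],
    [-0.25,1.05,0],
    [-0.25,1.05,0],
    [-0.25,1.05,0],
    [-0.25,1.05,0],
    [-0.25,1.05,0],
  ],
  delta_rot=[
    [0,0,-4],
    [0,0,-4],
    [0,0,-4],
    [0,0,-4],
    [0,0,-4],
    [0,0,-4],
    [0,0,-4],
    [0,0,-4],
  ],
)

```text
clock: 6.58
tcp_pos: [0.5253, 0.1351, 0.2144]
orientation: [-2.773, -1.472, -0.001]
contact_force: [-1.6, 3.9, 0.2]
width: 0.0006
grasp_force: 1.8
```

```bash
python3 -c "
from h import *
colframe()"
```

```text
column in tool cm [14.81  4.08  1.45]
deg left to go 25.1
clk 6.58 tcp [0.5253 0.1351 0.2144] yaw 0.976 zax [-0.001  0.002 -1.   ] w 0.0006 F [-1.6  3.9  0.2] q [ 0.27  0.41 -0.72  1.85  0.32  1.   -1.19] slide cm [0. 0. 0.] turn z deg None
```

apply_moves(
  slide=[
    [-0.25,1.05,0],
    [-0.25,1.05,0],
    [-0.25,1.05,0],
    [-0.25,1.05,0],
    [-0.18,0.78,0],
  ],
  delta_rot=[
    [0,0,-4],
    [0,0,-4],
    [0,0,-4],
    [0,0,-4],
    [0,0,-3],
  ],
)

```text
clock: 7.2
tcp_pos: [0.5643, 0.1018, 0.2143]
orientation: [-2.493, -1.909, 0.001]
contact_force: [-3.3, 3.0, 1.7]
width: 0.0005
grasp_force: 1.7
```

apply_moves(
  slide=[
    [-0.06,0.26,0],
    [-0.06,0.26,0],
    [-0.06,0.26,0],
    [-0.06,0.26,0],
    [-0.06,0.26,0],
  ],
  delta_rot=[
    [0,0,-1],
    [0,0,-1],
    [0,0,-1],
    [0,0,-1],
    [0,0,-1],
  ],
)

```text
clock: 7.82
tcp_pos: [0.5767, 0.0948, 0.2142]
orientation: [2.409, 2.016, -0.001]
contact_force: [-3.1, 1.0, 0.8]
width: 0.0001
grasp_force: 1.3
```

```bash
python3 -c "
from h import *
colframe()"
```

```text
column in tool cm [14.95  3.95  1.41]
deg left to go 1.2
clk 7.83 tcp [0.5767 0.0948 0.2142] yaw 1.393 zax [-0. -0. -1.] w 0.0001 F [-3.1  1.   0.8] q [ 0.37  0.51 -0.78  1.75  0.41  1.05 -0.73] slide cm [0. 0. 0.] turn z deg None
```

Not on the stop yet, as the force is still just friction. I'll creep on.

apply_moves(
  slide=[
    [-0.06,0.26,0],
    [-0.06,0.26,0],
    [-0.03,0.13,0],
  ],
  delta_rot=[
    [0,0,-1],
    [0,0,-1],
    [0,0,0],
  ],
)

```text
clock: 8.2
tcp_pos: [0.5831, 0.0921, 0.2142]
orientation: [2.375, 2.056, -0.0]
contact_force: [-2.6, 0.0, -0.2]
width: 0.0006
grasp_force: 1.2
```

apply_moves(
  slide=[
    [0,0.2,0],
    [0,0.2,0],
    [0,0.1,0],
  ],
  delta_rot=[
    [0,0,0],
    [0,0,0],
    [0,0,0],
  ],
)

```text
clock: 8.57
tcp_pos: [0.5859, 0.0913, 0.2141]
orientation: [-2.374, -2.055, 0.008]
contact_force: [-11.6, -2.7, 7.4]
width: 0.0007
grasp_force: 5.6
```

```bash
python3 - <<'E'
from h import *
colframe()
t=camera("top"); save("t3.png",t["color"][120:340,130:400].repeat(2,0).repeat(2,1))
E
```

```text
column in tool cm [15.02  3.51  1.35]
deg left to go -0.7
clk 8.57 tcp [0.5859 0.0913 0.2141] yaw 1.427 zax [-0.005 -0.002 -1.   ] w 0.0007 F [-11.6  -2.7   7.4] q [ 0.37  0.53 -0.78  1.72  0.42  1.07 -0.7 ] slide cm [0. 0. 0.] turn z deg None
```

View pics/t3.png

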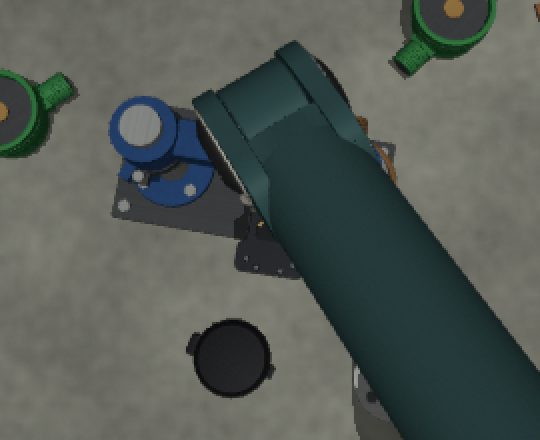

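The force jumped to about 12 N, so the arm is on its stop at the expected angle. I'll back off, go up, and look.

apply_moves(
  slide=[
    [0,0,0],
    [0,-1,0],
    [0,-2,0],
    [0,-2,0],
    [0,0,-4.5],
    [0,0,-4.5],
    [0,0,-4.5],
    [0,0,0],
  ],
  delta_rot=[
    [0,0,0],
    [0,0,0],
    [0,0,0],
    [0,0,0],
    [0,0,0],
    [0,0,0],
    [0,0,0],
    [0,0,0],
  ],
)

```text
clock: 9.62
tcp_pos: [0.5404, 0.1002, 0.3532]
orientation: [2.371, 2.053, 0.012]
contact_force: [-0.5, -0.1, -0.5]
width: 0.0008
grasp_force: 0.0
```

```bash
python3 - <<'E'
from h import *
from scipy.optimize import least_squares
t=camera("top");s=camera("scene")
# valve top
f=lambda P:np.r_[proj(t,P)-[458,268.3],proj(s,P)-[142.6,264]]
r=least_squares(f,[.48,-.29,.19]);print(r.x,r.fun.round(1))
g=lambda P:f([*P,.19]);r=least_squares(g,[.48,-.29]);print(r.x,r.fun.round(1))
togo([.45,-.25,.345],0.3)
b=s["color"][130:310,120:360]
save("s4.png",b.repeat(3,0).repeat(3,1))
E
```

```text
[ 0.47832961 -0.29545025  0.1897914 ] [-0.2 -0.2 -0.4 -0. ]
[ 0.47837    -0.29544554] [-0.2 -0.3 -0.4 -0.1]
clk 9.72 tcp [0.5386 0.099  0.3494] yaw 1.427 zax [ 0.002 -0.    -1.   ] w 0.0004 F [ 0.  -0.2 -1.1] q [ 0.47  0.32 -0.88  1.67  0.26  1.27 -0.61] slide cm [-35.8   -3.78   0.43] turn z deg 64.6
```

View pics/s4.png

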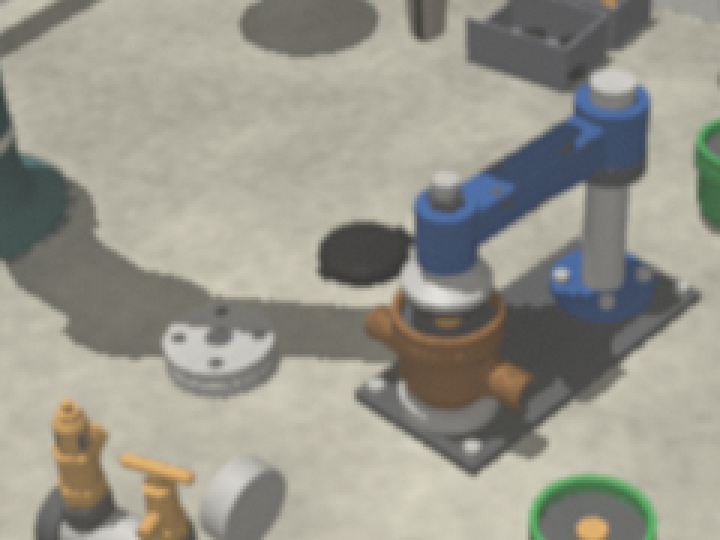

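The arm is over the meter: the clamp head at crop (447,280) is centred above the rim at (450,310). The meter, lid and flanges are undisturbed. Next I'll travel high to the valve at (0.478,-0.2955), which both views agree on.

apply_moves(
  slide=[
    [-5,-0.05,0],
    [-5,-0.05,0],
    [-5,-0.05,0],
    [-5,-0.05,0],
    [-5,-0.05,0],
    [-5,-0.05,0],
    [-5,-0.05,0],
    [-4.9,0,0],
  ],
  delta_rot=[
    [0,0,0],
    [0,0,0],
    [0,0,0],
    [0,0,0],
    [0,0,0],
    [0,0,0],
    [0,0,0],
    [0,0,0],
  ],
)

```text
clock: 10.72
tcp_pos: [0.4769, -0.297, 0.3476]
orientation: [-2.374, -2.055, 0.001]
contact_force: [-0.1, -1.4, -0.5]
width: 0.0004
grasp_force: 0.0
```

apply_moves(
  slide=[
    [0,0,0],
    [0,0,0],
    [0,0,0],
  ],
  delta_rot=[
    [0,0,0],
    [0,0,0],
    [0,0,0],
  ],
)

```text
clock: 11.1
tcp_pos: [0.4783, -0.2937, 0.3489]
orientation: [-2.372, -2.059, -0.0]
contact_force: [-0.5, 0.3, 0.1]
width: 0.0004
grasp_force: 0.0
```

```bash
python3 - <<'E'
from h import *
t=camera("top")
togo([.4783,-.2955,.2335])
P=[at_z(t,200,184,.252)[:2]]
save("t5.png",t["color"][150:330,160:480].repeat(2,0).repeat(2,1))
E
```

```text
clk 11.15 tcp [ 0.4783 -0.2939  0.3492] yaw 1.43 zax [-0.  0. -1.] w 0.0003 F [-0.7 -0.7  0.2] q [ 1.06  0.31 -0.71  1.65  0.21  1.27  0.17] slide cm [-0.16  0.02 11.57] turn z deg None
```

View pics/t5.png

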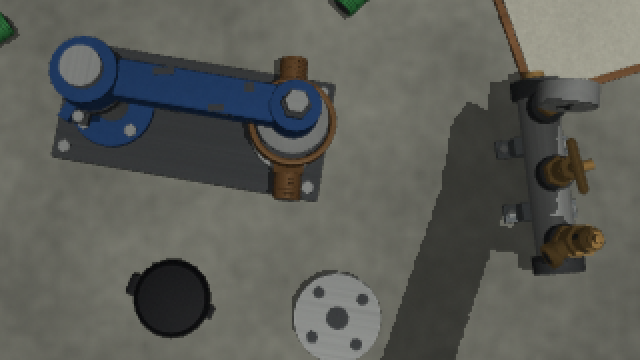

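The clamp head is at crop (296,101), over the meter allowing for parallax. Now I'll descend over the valve.

apply_moves(
  slide=[
    [-0.1,0,3],
    [-0.1,0,3],
    [0,0,2.5],
    [0,0,2],
    [0,0,1],
    [0,0,0],
    [0,0,0],
    [0,0,0],
  ],
  delta_rot=[
    [0,0,0],
    [0,0,0],
    [0,0,0],
    [0,0,0],
    [0,0,0],
    [0,0,0],
    [0,0,0],
    [0,0,0],
  ],
)

```text
clock: 12.15
tcp_pos: [0.478, -0.2976, 0.2351]
orientation: [2.374, 2.056, 0.0]
contact_force: [0.6, 0.4, 0.4]
width: 0.0008
grasp_force: 0.0
```

```bash
python3 - <<'E'
from h import *
t=camera("top"); s=camera("scene")
togo([.4783,-.2955,.234])
c=at_z(t,200,183,.252);h=at_z(t,308,200.5,.258);m=at_z(t,306,211,.125);d=h-c
print("head",h,"meter",m,"arm ang",np.arctan2(d[1],d[0]))
a=s["color"][215:305,100:200]; b=t["color"][215:305,410:510]
save("t6.png",np.hstack([cv2.resize(a,(400,360)),cv2.resize(b,(400,360))]))
E
```

```text
clk 12.25 tcp [ 0.4778 -0.2976  0.2349] yaw 1.427 zax [ 0.001 -0.001 -1.   ] w 0.0004 F [ 0.1 -0.1  0.4] q [ 1.03  0.41 -0.68  1.79  0.29  1.05  0.1 ] slide cm [0.21 0.02 0.09] turn z deg None
head [0.60805468 0.01938285 0.258     ] meter [0.60772709 0.0170363  0.125     ] arm ang -1.7360143875414837
```

View pics/t6.png

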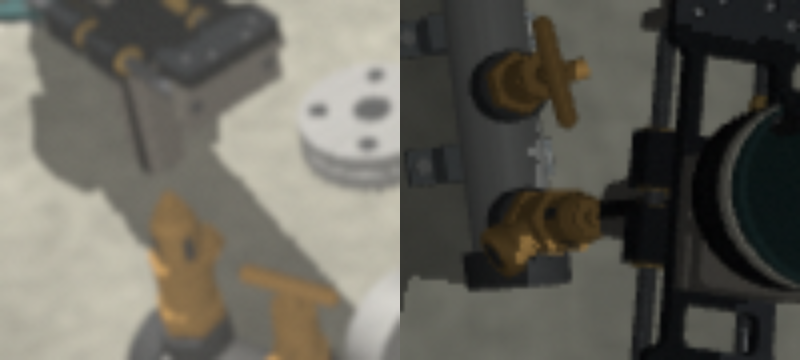

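Fingertips are directly above the valve's screw: tips at crop (160,170), screw top at (170,195), with a gap of about 2.5 cm and no contact. I'll make a 2 mm trim, then hold.

apply_moves(
  slide=[
    [0.2,0,0.1],
    [0,0,0],
    [0,0,0],
    [0,0,0],
    [0,0,0],
    [0,0,0],
    [0,0,0],
    [0,0,0],
  ],
  delta_rot=[
    [0,0,0],
    [0,0,0],
    [0,0,0],
    [0,0,0],
    [0,0,0],
    [0,0,0],
    [0,0,0],
    [0,0,0],
  ],
)

```text
clock: 13.25
tcp_pos: [0.4778, -0.2955, 0.2333]
orientation: [2.375, 2.057, -0.0]
contact_force: [1.2, 0.9, 0.8]
width: 0.0003
grasp_force: 0.0
```

apply_moves(
  slide=[
    [0,0,0],
    [0,0,0],
    [0,0,0],
    [0,0,0],
    [0,0,0],
    [0,0,0],
    [0,0,0],
    [0,0,0],
  ],
  delta_rot=[
    [0,0,0],
    [0,0,0],
    [0,0,0],
    [0,0,0],
    [0,0,0],
    [0,0,0],
    [0,0,0],
    [0,0,0],
  ],
)

```text
clock: 14.25
tcp_pos: [0.4778, -0.2955, 0.2333]
orientation: [2.375, 2.057, -0.0]
contact_force: [-0.1, 0.6, 0.4]
width: 0.0003
grasp_force: 0.0
```

apply_moves(
  slide=[
    [0,0,0],
    [0,0,0],
    [0,0,0],
    [0,0,0],
    [0,0,0],
    [0,0,0],
    [0,0,0],
    [0,0,0],
  ],
  delta_rot=[
    [0,0,0],
    [0,0,0],
    [0,0,0],
    [0,0,0],
    [0,0,0],
    [0,0,0],
    [0,0,0],
    [0,0,0],
  ],
)

```text
clock: 15.25
tcp_pos: [0.4778, -0.2954, 0.2333]
orientation: [2.375, 2.057, -0.0]
contact_force: [-0.5, -0.8, -0.3]
width: 0.0003
grasp_force: 0.0
```

apply_moves(
  slide=[
    [0,0,0],
    [0,0,0],
    [0,0,0],
    [0,0,0],
    [0,0,0],
    [0,0,0],
    [0,0,0],
    [0,0,0],
  ],
  delta_rot=[
    [0,0,0],
    [0,0,0],
    [0,0,0],
    [0,0,0],
    [0,0,0],
    [0,0,0],
    [0,0,0],
    [0,0,0],
  ],
)

```text
clock: 16.25
tcp_pos: [0.4779, -0.2954, 0.2333]
orientation: [2.375, 2.057, -0.0]
contact_force: [0.2, -0.3, 0.3]
width: 0.0004
grasp_force: 0.0
```

```bash
python3 -c "
from h import *
togo([.4783,-.2955,.234]); print(job_done())"
```

```text
clk 16.25 tcp [ 0.4779 -0.2954  0.2333] yaw 1.427 zax [ 0. -0. -1.] w 0.0004 F [ 0.2 -0.3  0.3] q [ 1.03  0.41 -0.68  1.79  0.29  1.04  0.1 ] slide cm [-0.    0.04 -0.07] turn z deg None
the job is handed in; nothing more can be done
None
```

The job is handed in at 16.3 s on the clock: the blue arm is pushed to its stop with the clamp head over the bronze meter body, and the closed fingertips held still about 2.4 cm above the relief valve for over 3 s and finish there, touching nothing.

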